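# Height check of dry-bath blocks under a gauge bar

## Robot

A 6-joint arm with a two-finger parallel gripper is mounted at the origin on a cart in front of the work surface, level with it; the furniture and walls round the work are solid. World frame = base frame: x ahead of the robot, y to its left, z up, the work surface at z = 0. Lengths are in m, angles in degrees, forces in N, time in s.
With the tool pointing down it reaches from about 0.3 to 0.75 m from the base axis. Payload 8.5 kg.
Tool frame: the origin (TCP) lies on the centre line of the jaws, within the pads' length; the fingertips stand 19 mm ahead of it and the grasp point (between the pads) is the TCP; z points along the fingers, x is the direction in which the jaws open and shut, and the axes are right-handed (so a half turn about z gives the same grasp; the last joint's range is limited). The gripper opens to 85 mm and grips with 20 to 120 N. Pads are 22 mm wide; open, the fingers measure 114 mm over their backs; the gripper's body (76 mm by 85 mm) begins 54 mm behind the grasp point. The pads swing forward as they close: fully open they stand 13 mm farther back than shut.
Start: joints at [-83.096, 21.807, 74.336, -0, 83.858, -12.336], TCP at [0.181, -0.519, 0.25] pointing down, gripper open.
Joint ranges: [-178.18, 178.18], [-50.72, 133.34], [12.68, 142.11], [-81.47, 261.47], [9.98, 163.14], [-165.26, 165.26]. Speed limits (degrees/s): [136.94, 136.94, 180, 180, 180, 180].

## Interface

Orientations are given as a 3x3 rotation matrix whose columns are the frame's x, y, z axes.
In Python, from rig import env, cams, order gives the robot as it stands.
- The arm moves only by the tool step_arm, never from a script. Its argument "steps" is a list of rows, each an object with "xyz": the shift along the tool's x, y, z normalised to -1 to 1, where 1 is 0.04 m, a list of three; "turn": the turn, a rotation vector about the tool's x, y, z normalised to -1 to 1, where 1 is 0.08 rad, a list of three; "gripper": the gripper command: -1 is shut, 1 is fully open, values between are in proportion. A call has 1 to 20 rows; each row shifts and turns the commanded pose from where the row before left it, along the tool's axes as they then stand; what a row does not reach is not made up. A row lasts 1/12 s, in which the tool goes at most 41.7 mm and 7.16 degrees, less where a joint would pass 70% of its speed; a pose out of reach is approached as far as the arm can. A call with a number of a shift or a turn outside -1 to 1 is refused whole. A call with a gripper value outside its range is refused whole. The fingers move at their own pace and stop on an object; "squeeze" is the grip in N (left out, the last holds). Time passes only in rows, so rows that do not move let the fingers close. It gives the time, the measured TCP pose, the force and the opening at its end, in the units of the state.
- env.observe(): the state, without advancing time (a new reading comes with each control period).
- cams.get_image(name): name is "scene" or "side" or "wrist"; returns (picture, depth): 420x560x3 uint8, red, green, blue; 420x560 float32, m along the optical axis (not along the pixel's ray), 0 where there is no reading.
- cams.camera_info(name): a dict with "fx", "fy", "cx", "cy" (pixels), "extrinsics" (4x4, takes a point from camera to world coordinates). Camera axes: x right, y down, z forward; pixel columns grow to the right and rows downward; lengths in m; the calibration is good to about 2 mm. A picture is of the moment at which its call begins: read the wrist's pose just before it. camera_info takes no time and is no camera call; for the wrist camera it gives the pose at the moment of the call.
- order.close_job(): hands the job in, once; it reports no verdict.
The state is a dict: "time_s": time; "q": joint angles; "qvel": joint speeds; "joint_efforts": joint torques, N m; "position": TCP position; "tool_rot": TCP orientation; "ft_force": force on the tool from outside, world axes, zero at the start; "wrist_torque": the same for the moment, N m; "grip_width": finger opening in m.
Only numpy, scipy, OpenCV 4.12 (cv2) and the standard library are available. Lean on these libraries where they do the work, as an engineer would, in place of code of your own. Each camera call takes 0.05 s, during which the arm holds its last target. There are 200 camera calls.

## Task

Slide each of the two aluminium blocks forward along its lane to test it under the yellow gauge bar. The block that clears stays in its lane, pushed right home against the dark end stop; the one that catches must not be forced: stop as soon as you feel it touch the bar, then take it out and set it upright, flat on the floor of the red reject tray. Push gently throughout (25 N on the bar or the stop is too much), never lift a block over the bar or out from behind it, and leave the bottles and the jar alone.

Things in the scene. Friction and masses are not known exactly. Their poses are not given: they have to be found in the camera images.
- block_1: one of two look-alike drilled aluminium blocks, 0.3 kg: tall body 70 (x) x 44 (y) x 46 to 52 high, behind it a lower lug 55 x 24 x 36 high on the centre line. Origin: centre of the body's underside; body front x +35, lug rear end x -90. Starts in either lane, lug toward the robot; slides at 2 to 6 N, brief peaks near 10. One of the two is too high by some mm; number and lane do not tell which. Push the lug's rear end, 15 to 30 up.
- block_2: one of two look-alike drilled aluminium blocks, 0.3 kg: tall body 70 (x) x 44 (y) x 46 to 52 high, behind it a lower lug 55 x 24 x 36 high on the centre line. Origin: centre of the body's underside; body front x +35, lug rear end x -90. Starts in either lane, lug toward the robot; slides at 2 to 6 N, brief peaks near 10. One of the two is too high by some mm; number and lane do not tell which. Push the lug's rear end, 15 to 30 up.
- gauge: fixed gauge with two lanes: base x -187 to +107, 220 wide, 8 thick; origin on the worktop under the bar's middle, x along the lanes away from the robot, z up. Lanes at y +52 and -52: floor z 8, guide strips 10 high, 48 clear between. Bar posts at y +-100. A block home at the stop has its origin at x +50 (lug rear 32 short of the bar's near face); one caught by the bar is at x -43.
- bar: the yellow fixed bridge bar across both lanes, 16 (x) x 216 (y) x 14 high; origin: centre of its underside, 48 above the lane floors (56 above the worktop); its near face is at gauge x = -8, its top 70 above the worktop. Rigid.
- stop: the dark rigid end stop across both lanes beyond the bar, 14 x 170 x 24 high, standing on the base; origin: middle of the lower edge of its near face, at gauge x = +85.
- tray: red open reject tray, fixed, 200 (x) x 130 (y) x 16 high outside, walls and floor 4 thick, inside 192 x 122; origin: centre of its underside; a block fits lying along the tray's x either way round.
- jar: white-capped jar, 45 across, 82 high, far left of the tray. Bystander: leave it standing. Origin: centre of its underside.
- buffer: white bottle with green cap, 40 across, 85 high, near left of the tray. Bystander: leave it standing. Origin: centre of its underside.
- amber: brown glass bottle with black cap, 38 across, 98 high, beyond the gauge, to its left. Bystander: leave it standing. Origin: centre of its underside.

How it is judged (in metres and radians):
On the way, in this order (a step that is already met when the one before it is completed fails the run):
1. the block that is too high is pushed up to the bar and caught by it (((contact force between block_1 and bar above 0.8 N and z of block_1 in the frame of gauge below 0.02 m and x of block_1 in the frame of gauge between -0.055 and -0.03 m) or (contact force between block_2 and bar above 0.8 N and z of block_2 in the frame of gauge below 0.02 m and x of block_2 in the frame of gauge between -0.055 and -0.03 m))), for 0.05 s.
2. a block stands released in the reject tray (((x of block_1 in the frame of tray between -0.07 and 0.07 m and y of block_1 in the frame of tray between -0.045 and 0.045 m and height (world z) of block_1 below 0.008 m and angle between block_1's own z axis and vertical below 0.08 rad and linear speed of block_1 below 0.02 m/s and contact force between block_1 and the fingers below 0.05 N) or (x of block_2 in the frame of tray between -0.07 and 0.07 m and y of block_2 in the frame of tray between -0.045 and 0.045 m and height (world z) of block_2 below 0.008 m and angle between block_2's own z axis and vertical below 0.08 rad and linear speed of block_2 below 0.02 m/s and contact force between block_2 and the fingers below 0.05 N))), for 0.2 s.
At the end, for the whole second after the job is handed in: One block (the one too high for the bar) rests upright (within 0.08 rad) and flat on the floor of the reject tray (origin below 8 mm over the worktop); the other has passed under the bar and rests flat in its lane within 5 mm of the end stop; both at rest (((x of block_2 in the frame of tray between -0.07 and 0.07 m and y of block_2 in the frame of tray between -0.045 and 0.045 m and height (world z) of block_2 below 0.008 m and angle between block_2's own z axis and vertical below 0.08 rad and linear speed of each of block_2, block_1 below 0.02 m/s and x of block_1 in the frame of gauge between 0.045 and 0.056 m and y of block_1 in the frame of gauge between -0.09 and 0.09 m and z of block_1 in the frame of gauge below 0.012 m and angle between block_1's own z axis and vertical below 0.05 rad) or (x of block_1 in the frame of tray between -0.07 and 0.07 m and y of block_1 in the frame of tray between -0.045 and 0.045 m and height (world z) of block_1 below 0.008 m and angle between block_1's own z axis and vertical below 0.08 rad and linear speed of each of block_1, block_2 below 0.02 m/s and x of block_2 in the frame of gauge between 0.045 and 0.056 m and y of block_2 in the frame of gauge between -0.09 and 0.09 m and z of block_2 in the frame of gauge below 0.012 m and angle between block_2's own z axis and vertical below 0.05 rad))); the robot touches nothing.
It fails at once if a block presses on the bar with more than 25 N (contact force between any of block_1, block_2 and bar above 25 N).
It fails at once if a block presses on the end stop with more than 25 N (contact force between any of block_1, block_2 and stop above 25 N).
It fails at once if a block is lifted out or set down beyond the bar ((x of block_1 in the frame of gauge between 0 and 0.1 m and y of block_1 in the frame of gauge between -0.09 and 0.09 m and z of block_1 in the frame of gauge between 0.018 and 0.06 m) or (x of block_2 in the frame of gauge between 0 and 0.1 m and y of block_2 in the frame of gauge between -0.09 and 0.09 m and z of block_2 in the frame of gauge between 0.018 and 0.06 m)).
It fails at once if a bottle or the jar is shifted or knocked over (distance of any of jar, buffer, amber from where it was at the start of the episode above 0.02 m or angle between any of jar, buffer, amber's own z axis and vertical above 0.3 rad).
It also fails if it takes over 66 s, if anything falls off the work surface, if the arm or the gripper's body presses on something with over 40 N, if the wrist force passes 120 N, or if a joint passes its speed limit or range.

## Working session

There is one attempt and no reset: what is moved stays moved. The work goes in short steps, Python scripts to look and compute and a tool call to move; the robot and the scene stay as the last step left them, time stands still between calls to the robot, and variables do not carry over. Pictures are saved under pics/ and viewed, about 8 in all and at most 12, crops included, and the job is handed in when it is done.

Besides the shell and the picture viewer there is one more tool, called after "Call:" as name([rows], argument=value, ...), one row to a line, values as JSON. step_arm: Moves the arm, as the interface text tells. Scaled input: -1 to 1 covers 0.04 m each way for a shift and 0.08 rad each way for a turn. Its arguments: {"type":"object","properties":{"steps":{"type":"array"},"squeeze":{"type":"number"}},"required":["steps"]}

```bash
mkdir -p pics; python3 - <<'E'
from rig import env,cams,order
import cv2,numpy as np
s=env.observe();print(s)
for n in ("scene","side"):
    im,d=cams.get_image(n);i=cams.camera_info(n)
    np.savez(f"pics/{n}0.npz",im=im,d=d,K=[i['fx'],i['fy'],i['cx'],i['cy']],E=i['extrinsics'])
    cv2.imwrite(f"pics/{n}0.png",im[:,:,::-1]);print(n,np.round(i['extrinsics'],3).tolist(),i['fx'])
E
```

```text
{'time_s': 0.0, 'q': array([-8.30958007e+01,  2.18402688e+01,  7.43857878e+01, -3.70045836e-04,
        8.38568695e+01, -1.23373712e+01]), 'qvel': array([ 0.01058078, -0.07184845, -0.07288766,  0.03365594,  0.04054508,
       -0.04924555]), 'joint_efforts': array([-5.69114636e-04, -4.48459053e+01, -2.31275046e+01, -2.19882832e-04,
        4.78444665e-03, -6.08736741e-06]), 'position': array([ 0.18120227, -0.51900863,  0.24971243]), 'tool_rot': array([[ 3.29552273e-01, -9.44137313e-01, -1.80358105e-04],
       [-9.44136270e-01, -3.29552183e-01,  1.43606512e-03],
       [-1.41528008e-03, -3.02975898e-04, -9.99998953e-01]]), 'ft_force': array([-0.43791166, -0.03296559, -0.24616712]), 'wrist_torque': array([ 0.01738011, -0.00425186, -0.01509581]), 'grip_width': 0.08538191272282084}
scene [[-0.838, -0.244, 0.488, -0.197], [-0.546, 0.347, -0.763, 1.167], [0.017, -0.906, -0.424, 0.739], [0.0, 0.0, 0.0, 1.0]] 502.8908145907365
side [[-0.991, -0.048, 0.122, 0.464], [-0.129, 0.527, -0.84, 0.891], [-0.024, -0.849, -0.529, 0.625], [0.0, 0.0, 0.0, 1.0]] 444.28182070870594
```

View pics/scene0.png

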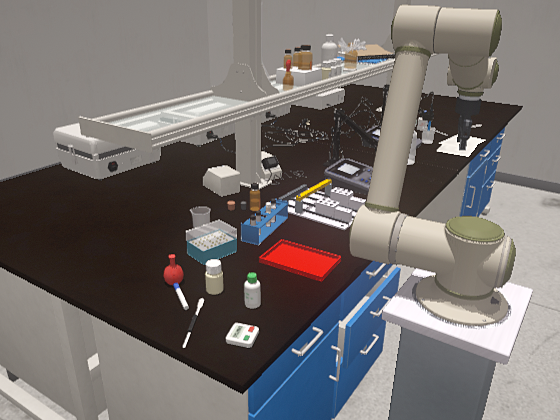

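View pics/side0.png

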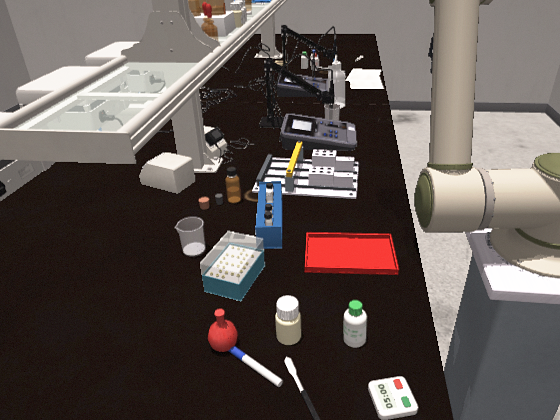

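```bash
cat > h.py <<'E'
import numpy as np,cv2
def pts(im,d,K,E):
    v,u=np.mgrid[:d.shape[0],:d.shape[1]]
    fx,fy,cx,cy=K
    P=np.stack([(u-cx)/fx*d,(v-cy)/fy*d,d,np.ones_like(d)],-1)@np.asarray(E).T
    P[d<=0]=np.nan
    return P[...,:3]
def load(n):
    z=np.load(f"pics/{n}.npz");return z['im'],z['d'],pts(z['im'],z['d'],z['K'],z['E'])
def masks(im):
    h=cv2.cvtColor(im,cv2.COLOR_RGB2HSV)
    H,S,V=h[...,0],h[...,1],h[...,2]
    return dict(red=((H<6)|(H>174))&(S>180)&(V>90), yellow=(H>18)&(H<33)&(S>170)&(V>100))
E
python3 - <<'E'
from h import *
for n in("side0","scene0"):
    im,d,P=load(n);m=masks(im)
    near=(P[...,0]>.1)&(P[...,0]<.9)&(np.abs(P[...,1])<.6)&(P[...,2]<.15)
    for k in m:
        mk=m[k]&near
        _,lab=cv2.connectedComponents(mk.astype(np.uint8))
        c=np.bincount(lab[mk]);b=c.argmax();Q=P[lab==b]
        print(n,k,len(Q),Q.min(0).round(3),Q.max(0).round(3))
        if k=='red': R=Q
        else:
            R=Q[Q[:,2]>.06]
        r=cv2.minAreaRect(R[:,:2].astype(np.float32)*1000);print(np.round(r[0],1),np.round(r[1],1),r[2])
im,d,P=load("side0")
cv2.imwrite("pics/crop.png",cv2.resize(im[135:285,230:410,::-1],(720,600),interpolation=cv2.INTER_CUBIC))
g=P[140:200,240:365];ok=(g[...,2]>.03)&(g[...,2]<.065)
ii=np.argwhere(ok)
for h0,h1 in((.038,.048),(.05,.066)):
    o=((g[...,2]>h0)&(g[...,2]<h1)).astype(np.uint8)
    nn,l,st,c=cv2.connectedComponentsWithStats(o)
    for k in range(1,nn):
        if st[k,4]>25:
            Q=g[l==k];print(h0,st[k,4],Q.min(0).round(3),Q.max(0).round(3),np.median(Q,0).round(4))
E
```

```text
side0 red 3678 [ 0.332 -0.021 -0.002] [0.544 0.149 0.02 ]
[436.8  64.4] [207.  161.5] 3.173234224319458
side0 yellow 192 [ 0.594 -0.487  0.   ] [ 0.632 -0.181  0.073]
[ 605.4 -290.3] [217.8  17.7] 88.16767120361328
scene0 red 1861 [ 0.333 -0.026 -0.004] [0.561 0.151 0.02 ]
[446.8  62.6] [219.8 169. ] 3.4603865146636963
scene0 yellow 172 [ 0.589 -0.54  -0.003] [ 0.703 -0.182  0.073]
[ 604.  -292.1] [219.6  22.3] 87.78067016601562
0.038 47 [ 0.498 -0.493  0.038] [ 0.614 -0.471  0.045] [ 0.5541 -0.4821  0.0403]
0.038 166 [ 0.432 -0.353  0.038] [ 0.555 -0.316  0.048] [ 0.4803 -0.3284  0.0435]
0.038 187 [ 0.435 -0.25   0.038] [ 0.558 -0.211  0.048] [ 0.4824 -0.2249  0.0434]
0.038 29 [ 0.598 -0.196  0.038] [ 0.619 -0.184  0.048] [ 0.6079 -0.1871  0.0425]
0.05 82 [ 0.591 -0.394  0.051] [ 0.62  -0.181  0.066] [ 0.6007 -0.2024  0.058 ]
0.05 213 [ 0.487 -0.366  0.05 ] [ 0.556 -0.316  0.063] [ 0.5218 -0.3307  0.0594]
0.05 202 [ 0.488 -0.261  0.05 ] [ 0.558 -0.213  0.057] [ 0.5226 -0.2336  0.0538]
0.05 301 [ 0.615 -0.152  0.053] [ 0.683 -0.047  0.066] [ 0.6452 -0.1053  0.0564]
```

View pics/crop.png

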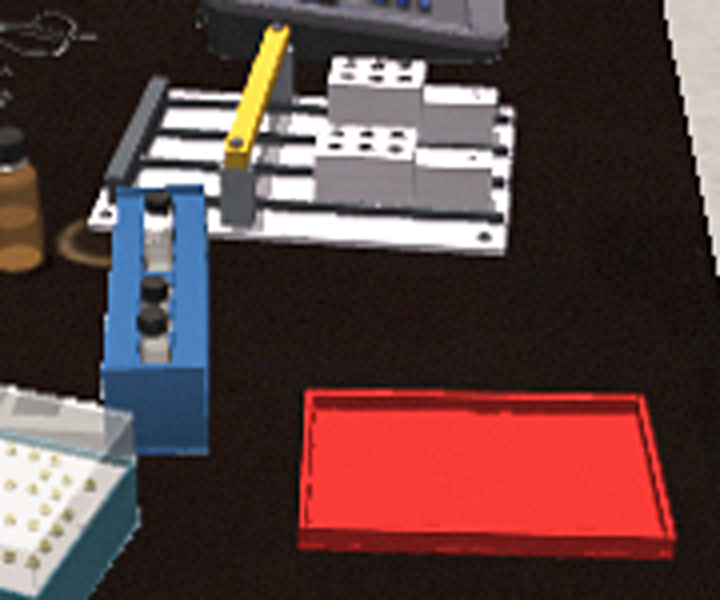

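Call:
step_arm([
  {"xyz": [0,0,0],"turn": [0,0,0.92],"gripper": -1},
  {"xyz": [0,0,0],"turn": [0,0,0.92],"gripper": -1},
  {"xyz": [0,0,0],"turn": [0,0,0.92],"gripper": -1},
  {"xyz": [0,0,0],"turn": [0,0,0.92],"gripper": -1},
  {"xyz": [0,0,0],"turn": [0,0,0.92],"gripper": -1},
  {"xyz": [-0.7,-0.66,0],"turn": [0,0,0],"gripper": -1},
  {"xyz": [-0.7,-0.66,0],"turn": [0,0,0],"gripper": -1},
  {"xyz": [-0.7,-0.66,0],"turn": [0,0,0],"gripper": -1},
  {"xyz": [-0.7,-0.66,0],"turn": [0,0,0],"gripper": -1},
  {"xyz": [-0.7,-0.66,0],"turn": [0,0,0],"gripper": -1},
  {"xyz": [-0.7,-0.66,0],"turn": [0,0,0],"gripper": -1},
  {"xyz": [-0.7,-0.66,0],"turn": [0,0,0],"gripper": -1},
  {"xyz": [-0.7,-0.66,0],"turn": [0,0,0],"gripper": -1},
  {"xyz": [0,0,0],"turn": [0,0,0],"gripper": -1},
  {"xyz": [0,0,0],"turn": [0,0,0],"gripper": -1},
], squeeze=30)

```text
time_s: 1.35
position: [0.4004, -0.3007, 0.2501]
tool_rot: [[-0.029, -1.0, -0.0], [-1.0, 0.029, 0.0], [-0.0, 0.0, -1.0]]
ft_force: [0.5, 0.5, 0.6]
grip_width: 0.0
```

```bash
cat >> h.py <<'E'
def snap(n,name):
    from rig import cams
    i=cams.camera_info(n);im,d=cams.get_image(n)
    np.savez(f"pics/{name}.npz",im=im,d=d,K=[i['fx'],i['fy'],i['cx'],i['cy']],E=i['extrinsics'])
    cv2.imwrite(f"pics/{name}.png",im[:,:,::-1]);return load(name)
def state():
    from rig import env
    s=env.observe();R=s['tool_rot']
    print("t",round(s['time_s'],2),"p",s['position'].round(4),"yaw",np.degrees(np.arctan2(R[1,0],R[0,0])).round(2),"zax",R[:,2].round(4),"F",s['ft_force'].round(2),"w",round(s['grip_width'],4),"q",s['q'].round(0))
    return s
def to(target):  # remaining shift in tool units
    s=state();print("units",(s['tool_rot'].T@(np.array(target)-s['position'])/.04).round(3))
E
python3 - <<'E'
from h import *
state()
im,d,P=snap("wrist","w1")
m=masks(im)['yellow']
Q=P[m];Q=Q[(Q[:,2]>.06)&(Q[:,2]<.08)];print(len(Q))
if len(Q): print(cv2.minAreaRect(Q[:,:2].astype(np.float32)*1000),np.median(Q[:,2]))
for h0,h1 in((.038,.048),(.05,.064)):
    o=((P[...,2]>h0)&(P[...,2]<h1)&(P[...,0]<.7)&(P[...,1]>-.42)).astype(np.uint8)
    nn,l,st,c=cv2.connectedComponentsWithStats(o)
    for k in range(1,nn):
        if st[k,4]>300:
            Q=P[l==k];print(h0,st[k,4],np.median(Q,0).round(4),Q.min(0).round(3),Q.max(0).round(3),cv2.minAreaRect(Q[:,:2].astype(np.float32)*1000))
E
```

```text
t 1.35 p [ 0.4004 -0.3007  0.2501] yaw -91.64 zax [-5.e-04  4.e-04 -1.e+00] F [0.53 0.49 0.59] w 0.0 q [-50.  17.  82.  -0.  81.  41.]
0
0.038 1515 [ 0.462  -0.2413  0.044 ] [ 0.433 -0.253  0.038] [ 0.488 -0.223  0.047] ((460.72283935546875, -237.82009887695312), (30.3061466217041, 54.361881256103516), 88.80986785888672)
0.038 1491 [ 0.4597 -0.3442  0.044 ] [ 0.431 -0.357  0.038] [ 0.486 -0.332  0.046] ((458.6070251464844, -344.59246826171875), (24.160829544067383, 54.289268493652344), 88.94307708740234)
0.05 4398 [ 0.5244 -0.2422  0.054 ] [ 0.488 -0.264  0.05 ] [ 0.557 -0.22   0.057] ((522.5223388671875, -241.92901611328125), (44.30047607421875, 69.16722869873047), 89.27296447753906)
0.05 4426 [ 0.5212 -0.3453  0.06  ] [ 0.486 -0.368  0.05 ] [ 0.554 -0.323  0.063] ((520.0546875, -345.6086120605469), (44.2498893737793, 67.64673614501953), 88.880615234375)
```

View pics/w1.png

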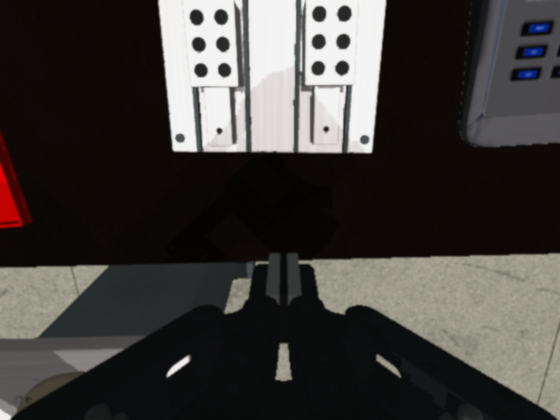

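Call:
step_arm([
  {"xyz": [0.27,0,0.4],"turn": [0,0,0],"gripper": -1},
  {"xyz": [0.27,0,0.7],"turn": [0,0,0],"gripper": -1},
  {"xyz": [0.27,0,0.7],"turn": [0,0,0],"gripper": -1},
  {"xyz": [0.27,0.03,0.7],"turn": [0,0,0],"gripper": -1},
  {"xyz": [0,0,0.7],"turn": [0,0,0],"gripper": -1},
  {"xyz": [0,0,0.7],"turn": [0,0,0],"gripper": -1},
  {"xyz": [0,0,0.6],"turn": [0,0,0],"gripper": -1},
  {"xyz": [0,0,0.4],"turn": [0,0,0],"gripper": -1},
  {"xyz": [0,0,0.27],"turn": [0,0,0],"gripper": -1},
  {"xyz": [0,0,0],"turn": [0,0,0],"gripper": -1},
  {"xyz": [0,0,0],"turn": [0,0,0],"gripper": -1},
])

```text
time_s: 2.32
position: [0.3961, -0.3462, 0.0433]
tool_rot: [[-0.034, -0.999, -0.001], [-0.999, 0.034, 0.001], [-0.001, 0.001, -1.0]]
ft_force: [0.2, -0.4, -0.4]
grip_width: 0.0003
```

```bash
python3 - <<'E'
from h import *
to([0.417,-0.3441,0.043])
im,d,P=load("w1")
# gauge base near edge at z~8mm
m=(P[...,2]>.004)&(P[...,2]<.013)&(im.min(-1)>150)&(P[...,1]>-.4)&(P[...,1]<-.18)
e=[]
for u in range(180,370,4):
    r=np.where(m[100:200,u])[0]
    if len(r): e.append(P[100+r.max(),u,:2])
e=np.array(e);f=np.polyfit(e[:,1],e[:,0],1);print("edge",f,np.degrees(np.arctan(f[0])),"x at lane",np.polyval(f,[-.343,-.24]), "y range",P[m][:,1].min(),P[m][:,1].max())
E
```

```text
t 2.32 p [ 0.3961 -0.3462  0.0433] yaw -91.94 zax [-7.e-04  7.e-04 -1.e+00] F [ 0.2  -0.44 -0.39] w 0.0003 q [-54.  34.  94.  -0.  53.  38.]
units [-0.07  -0.52   0.008]
edge [0.03187175 0.43157166] 1.8254987379055416 x at lane [0.42063965 0.42392244] y range -0.39999064144175345 -0.18062126550950558
```

Call:
step_arm([
  {"xyz": [-0.07,-0.12,0],"turn": [0,0,0],"gripper": -1},
  {"xyz": [0,-0.12,0],"turn": [0,0,0],"gripper": -1},
  {"xyz": [0,-0.12,0],"turn": [0,0,0],"gripper": -1},
  {"xyz": [0,-0.1,0],"turn": [0,0,0],"gripper": -1},
  {"xyz": [0,-0.06,0],"turn": [0,0,0],"gripper": -1},
  {"xyz": [0,-0.05,0],"turn": [0,0,0],"gripper": -1},
  {"xyz": [0,-0.05,0],"turn": [0,0,0],"gripper": -1},
  {"xyz": [0,-0.05,0],"turn": [0,0,0],"gripper": -1},
  {"xyz": [0,-0.05,0],"turn": [0,0,0],"gripper": -1},
  {"xyz": [0,-0.05,0],"turn": [0,0,0],"gripper": -1},
  {"xyz": [0,-0.05,0],"turn": [0,0,0],"gripper": -1},
  {"xyz": [0,-0.05,0],"turn": [0,0,0],"gripper": -1},
  {"xyz": [0,-0.05,0],"turn": [0,0,0],"gripper": -1},
])

```text
time_s: 3.4
position: [0.4339, -0.3437, 0.0435]
tool_rot: [[-0.032, -0.999, -0.0], [-0.999, 0.032, 0.0], [-0.0, 0.0, -1.0]]
ft_force: [-4.3, -0.3, 3.6]
grip_width: 0.0003
```

Call:
step_arm([
  {"xyz": [0,-0.05,0],"turn": [0,0,0],"gripper": -1},
  {"xyz": [0,-0.05,0],"turn": [0,0,0],"gripper": -1},
  {"xyz": [0,-0.05,0],"turn": [0,0,0],"gripper": -1},
  {"xyz": [0,-0.05,0],"turn": [0,0,0],"gripper": -1},
  {"xyz": [0,-0.05,0],"turn": [0,0,0],"gripper": -1},
  {"xyz": [0,-0.05,0],"turn": [0,0,0],"gripper": -1},
  {"xyz": [0,-0.05,0],"turn": [0,0,0],"gripper": -1},
  {"xyz": [0,-0.05,0],"turn": [0,0,0],"gripper": -1},
])

```text
time_s: 4.07
position: [0.45, -0.3442, 0.0435]
tool_rot: [[-0.032, -0.999, 0.0], [-0.999, 0.032, -0.0], [0.0, -0.0, -1.0]]
ft_force: [-4.5, 0.6, 3.0]
grip_width: -0.0002
```

```bash
python3 - <<'E'
from h import *
state()
im,d,P=snap("side","s2")
Q=P[140:200,290:365].reshape(-1,3);T=Q[(Q[:,2]>.0575)&(Q[:,2]<.063)&(Q[:,1]<-.31)&(Q[:,1]>-.37)&(Q[:,0]<.592)]
print(T[:,0].min(),np.percentile(T[:,0],[1,99]),T[:,0].max())
E
```

```text
t 4.07 p [ 0.45   -0.3442  0.0435] yaw -91.84 zax [ 0. -0. -1.] F [-4.54  0.61  3.05] w -0.0002 q [-49.  36.  87.  -0.  56.  42.]
0.4423688976716297 [0.44711013 0.58499077] 0.5858714147496988
```

Call:
step_arm([
  {"xyz": [0,-0.03,0],"turn": [0,0,0],"gripper": -1},
  {"xyz": [0,-0.03,0],"turn": [0,0,0],"gripper": -1},
  {"xyz": [0,-0.03,0],"turn": [0,0,0],"gripper": -1},
  {"xyz": [0,-0.03,0],"turn": [0,0,0],"gripper": -1},
  {"xyz": [0,-0.03,0],"turn": [0,0,0],"gripper": -1},
  {"xyz": [0,-0.03,0],"turn": [0,0,0],"gripper": -1},
])

```text
time_s: 4.62
position: [0.4571, -0.3444, 0.0435]
tool_rot: [[-0.032, -0.999, 0.0], [-0.999, 0.032, 0.0], [-0.0, -0.0, -1.0]]
ft_force: [-2.8, 0.1, 1.6]
grip_width: 0.0002
```

Call:
step_arm([
  {"xyz": [0,-0.02,0],"turn": [0,0,0],"gripper": -1},
  {"xyz": [0,-0.02,0],"turn": [0,0,0],"gripper": -1},
])

```text
time_s: 4.78
position: [0.4587, -0.3445, 0.0435]
tool_rot: [[-0.032, -0.999, 0.0], [-0.999, 0.032, 0.0], [-0.0, -0.0, -1.0]]
ft_force: [-3.2, -0.1, 1.7]
grip_width: 0.0
```

Call:
step_arm([
  {"xyz": [0,-0.015,0],"turn": [0,0,0],"gripper": -1},
  {"xyz": [0,-0.015,0],"turn": [0,0,0],"gripper": -1},
])

```text
time_s: 4.95
position: [0.4599, -0.3445, 0.0435]
tool_rot: [[-0.032, -0.999, -0.0], [-0.999, 0.032, 0.0], [-0.0, 0.0, -1.0]]
ft_force: [-3.0, 0.5, 0.8]
grip_width: -0.0003
```

Call:
step_arm([
  {"xyz": [0,-0.015,0],"turn": [0,0,0],"gripper": -1},
  {"xyz": [0,-0.015,0],"turn": [0,0,0],"gripper": -1},
])

```text
time_s: 5.12
position: [0.4604, -0.3445, 0.0435]
tool_rot: [[-0.032, -0.999, -0.002], [-0.999, 0.032, 0.0], [-0.0, 0.002, -1.0]]
ft_force: [-10.1, -0.6, 4.2]
grip_width: 0.0003
```

Call:
step_arm([
  {"xyz": [0,-0.015,0],"turn": [0,0,0],"gripper": -1},
])

```text
time_s: 5.2
position: [0.4604, -0.3445, 0.0435]
tool_rot: [[-0.032, -0.999, -0.003], [-0.999, 0.032, 0.001], [-0.001, 0.003, -1.0]]
ft_force: [-12.8, 0.1, 6.0]
grip_width: -0.0
```

Call:
step_arm([
  {"xyz": [0,-0.015,0],"turn": [0,0,0],"gripper": -1},
])

```text
time_s: 5.28
position: [0.4605, -0.3444, 0.0435]
tool_rot: [[-0.032, -0.999, -0.004], [-0.999, 0.032, 0.001], [-0.001, 0.004, -1.0]]
ft_force: [-15.3, -0.0, 7.3]
grip_width: 0.0002
```

Call:
step_arm([
  {"xyz": [0,0.2,0],"turn": [0,0,0],"gripper": -1},
  {"xyz": [0,0.2,0],"turn": [0,0,0],"gripper": -1},
  {"xyz": [0,0,-0.4],"turn": [0,0,0],"gripper": -1},
  {"xyz": [0,0,-0.7],"turn": [0,0,0],"gripper": -1},
  {"xyz": [0,0,-0.7],"turn": [0,0,0],"gripper": 0.5},
  {"xyz": [0,-0.1,-0.5],"turn": [0,0,0],"gripper": 0.5},
  {"xyz": [0,-0.6,0],"turn": [0,0,0],"gripper": 0.5},
  {"xyz": [0,-0.7,0],"turn": [0,0,0],"gripper": 0.5},
  {"xyz": [0,-0.7,0],"turn": [0,0,0],"gripper": 0.5},
  {"xyz": [0,-0.5,0],"turn": [0,0,0],"gripper": 0.5},
  {"xyz": [0,0,0],"turn": [0,0,0],"gripper": 0.5},
  {"xyz": [0,0,0],"turn": [0,0,0],"gripper": 0.5},
])

```text
time_s: 6.28
position: [0.5505, -0.3472, 0.135]
tool_rot: [[-0.031, -1.0, 0.0], [-1.0, 0.031, 0.0], [-0.0, -0.0, -1.0]]
ft_force: [-0.3, 0.3, -0.2]
grip_width: 0.0638
```

```bash
python3 - <<'E'
from h import *
to([0.550,-0.3466,0.047])
im,d,P=snap("wrist","w2")
o=((P[...,2]>.055)&(P[...,2]<.064)&(P[...,0]>.48)&(P[...,0]<.61)&(P[...,1]>-.40)&(P[...,1]<-.29)).astype(np.uint8)
Q=P[o>0];print(len(Q),Q.min(0),Q.max(0))
im,d,P=snap("side","s3")
Q=P[140:200,280:365].reshape(-1,3);T=Q[(Q[:,2]>.0575)&(Q[:,2]<.063)&(Q[:,1]<-.31)&(Q[:,1]>-.375)&(Q[:,0]<.61)&(Q[:,0]>.49)]
print(np.percentile(T,[1,50,99],axis=0))
E
```

```text
t 6.28 p [ 0.5505 -0.3472  0.135 ] yaw -91.79 zax [ 2.e-04  3.e-04 -1.e+00] F [-0.28  0.35 -0.22] w 0.0638 q [-43.  37.  67.   0.  76.  49.]
units [-0.013  0.013  2.199]
6926 [ 0.52583042 -0.39992615  0.05500113] [ 0.60999055 -0.32512549  0.06268572]
[[ 0.52700767 -0.36676673  0.05766371]
 [ 0.56152672 -0.34142051  0.05978603]
 [ 0.59644587 -0.31869095  0.06220259]]
```

View pics/w2.png

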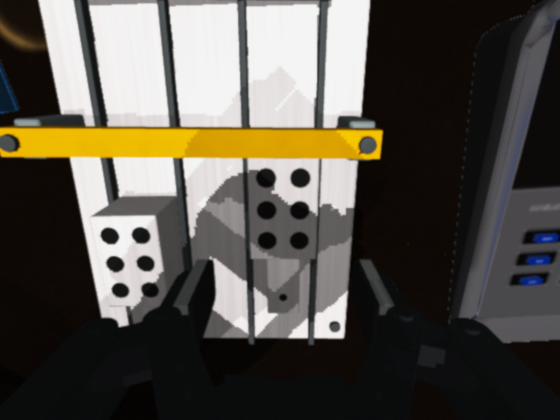

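Call:
step_arm([
  {"xyz": [0,0,0.5],"turn": [0,0,0],"gripper": 0.5},
  {"xyz": [0,0,0.6],"turn": [0,0,0],"gripper": 0.5},
  {"xyz": [0,0,0.5],"turn": [0,0,0],"gripper": 0.5},
  {"xyz": [0,0,0.4],"turn": [0,0,0],"gripper": 0.5},
  {"xyz": [0,0,0.2],"turn": [0,0,0],"gripper": 0.5},
  {"xyz": [0,0,0],"turn": [0,0,0],"gripper": 0.5},
  {"xyz": [0,0,0],"turn": [0,0,0],"gripper": 0.5},
])

```text
time_s: 6.97
position: [0.5499, -0.3478, 0.0482]
tool_rot: [[-0.033, -0.999, 0.0], [-0.999, 0.033, -0.0], [0.0, -0.0, -1.0]]
ft_force: [-0.1, -0.3, 1.1]
grip_width: 0.064
```

Call:
step_arm([
  {"xyz": [0,0,0],"turn": [0,0,0],"gripper": 0.2},
  {"xyz": [0,0,0],"turn": [0,0,0],"gripper": 0.1},
  {"xyz": [0,0,0],"turn": [0,0,0],"gripper": 0},
  {"xyz": [0,0,0],"turn": [0,0,0],"gripper": -0.5},
  {"xyz": [0,0,0],"turn": [0,0,0],"gripper": -0.5},
  {"xyz": [0,0,0],"turn": [0,0,0],"gripper": -0.5},
], squeeze=40)

```text
time_s: 7.47
position: [0.5505, -0.3477, 0.0489]
tool_rot: [[-0.032, -0.999, 0.001], [-0.999, 0.032, -0.001], [0.001, -0.001, -1.0]]
ft_force: [-1.3, 0.6, 5.4]
grip_width: 0.0434
```

Call:
step_arm([
  {"xyz": [0,0.1,-0.02],"turn": [0,0,0],"gripper": -0.5},
  {"xyz": [0,0.15,-0.03],"turn": [0,0,0],"gripper": -0.5},
  {"xyz": [0,0.15,0],"turn": [0,0,0],"gripper": -0.5},
  {"xyz": [0,0,-0.2],"turn": [0,0,0],"gripper": -0.5},
  {"xyz": [0,0,-0.3],"turn": [0,0,0],"gripper": -0.5},
  {"xyz": [0,0,-0.5],"turn": [0,0,0],"gripper": -0.5},
  {"xyz": [0,0,-0.5],"turn": [0,0,0],"gripper": -0.5},
  {"xyz": [0,0,-0.5],"turn": [0,0,0],"gripper": -0.5},
  {"xyz": [0,0,-0.5],"turn": [0,0,0],"gripper": -0.5},
  {"xyz": [0,0,0],"turn": [0,0,0],"gripper": -0.5},
  {"xyz": [0,0,0],"turn": [0,0,0],"gripper": -0.5},
])

```text
time_s: 8.38
position: [0.5341, -0.347, 0.1501]
tool_rot: [[-0.032, -0.999, 0.001], [-0.999, 0.032, -0.001], [0.001, -0.001, -1.0]]
ft_force: [-0.6, 0.4, -4.5]
grip_width: 0.0436
```

```bash
python3 - <<'E'
from h import *
state()
im,d,P=snap("side","s4")
cv2.imwrite("pics/s4c.png",cv2.resize(im[60:280,230:430,::-1],(545,600)))
m=masks(im)['red'];Q=P[m];Q=Q[(Q[:,0]>.3)&(Q[:,0]<.6)&(Q[:,1]>-.05)&(Q[:,1]<.2)]
F=Q[(Q[:,2]>.001)&(Q[:,2]<.0065)];T=Q[(Q[:,2]>.0135)&(Q[:,2]<.0175)]
for A in(F,T):
    lo,hi=np.percentile(A[:,:2],[.5,99.5],axis=0);B=A[((A[:,:2]>=lo)&(A[:,:2]<=hi)).all(1)]
    print(len(B),cv2.minAreaRect(B[:,:2].astype(np.float32)*1000),np.median(A[:,2]))
E
```

```text
t 8.38 p [ 0.5341 -0.347   0.1501] yaw -91.85 zax [ 0.0011 -0.0011 -1.    ] F [-0.65  0.38 -4.5 ] w 0.0436 q [-44.  35.  68.   0.  77.  48.]
2573 ((438.67657470703125, 67.92427062988281), (192.49810791015625, 151.45501708984375), 1.5918598175048828) 0.0041137920175080556
399 ((438.770751953125, 77.04073333740234), (200.03993225097656, 134.0506134033203), 3.39892315864563) 0.015528103181546737
```

View pics/s4c.png

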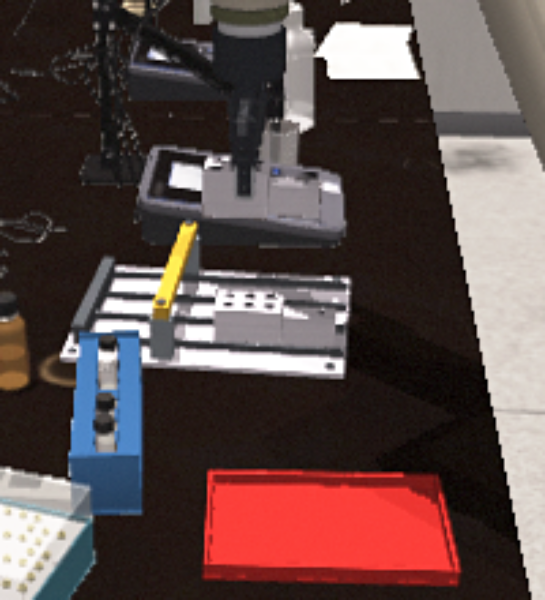

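Call:
step_arm([
  {"xyz": [0,0,0],"turn": [0,0,-0.57],"gripper": -0.5},
  {"xyz": [0,0,0],"turn": [0,0,-0.57],"gripper": -0.5},
  {"xyz": [-0.3,0.07,0],"turn": [0,0,0],"gripper": -0.5},
  {"xyz": [-0.6,0.08,0],"turn": [0,0,0],"gripper": -0.5},
  {"xyz": [-0.7,0.08,0],"turn": [0,0,0],"gripper": -0.5},
  {"xyz": [-0.7,0.08,0],"turn": [0,0,0],"gripper": -0.5},
  {"xyz": [-0.7,0.08,0],"turn": [0,0,0],"gripper": -0.5},
  {"xyz": [-0.7,0.08,0],"turn": [0,0,0],"gripper": -0.5},
  {"xyz": [-0.7,0.08,0],"turn": [0,0,0],"gripper": -0.5},
  {"xyz": [-0.7,0.08,0],"turn": [0,0,0],"gripper": -0.5},
  {"xyz": [-0.7,0.08,0],"turn": [0,0,0],"gripper": -0.5},
  {"xyz": [-0.7,0.08,0],"turn": [0,0,0],"gripper": -0.5},
  {"xyz": [-0.7,0.08,0],"turn": [0,0,0],"gripper": -0.5},
  {"xyz": [-0.7,0.08,0],"turn": [0,0,0],"gripper": -0.5},
  {"xyz": [-0.7,0.08,0],"turn": [0,0,0],"gripper": -0.5},
  {"xyz": [-0.7,0.08,0],"turn": [0,0,0],"gripper": -0.5},
  {"xyz": [-0.7,0.08,0],"turn": [0,0,0],"gripper": -0.5},
  {"xyz": [-0.6,0.1,0],"turn": [0,0,0],"gripper": -0.5},
  {"xyz": [-0.12,0,0],"turn": [0,0,0],"gripper": -0.5},
  {"xyz": [0,0,0],"turn": [0,0,0],"gripper": -0.5},
])

```text
time_s: 10.1
position: [0.4564, 0.0792, 0.1485]
tool_rot: [[0.061, -0.998, -0.002], [-0.998, -0.061, 0.0], [-0.0, 0.002, -1.0]]
ft_force: [-0.0, 0.1, -2.6]
grip_width: 0.0435
```

```bash
python3 - <<'E'
from h import *
to([0.456,0.078,0.0449])
im,d,P=snap("side","s5")
cv2.imwrite("pics/s5c.png",cv2.resize(im[130:350,260:460,::-1],(545,600)))
E
```

```text
t 10.1 p [0.4564 0.0792 0.1485] yaw -86.48 zax [-2.4e-03  2.0e-04 -1.0e+00] F [-0.    0.06 -2.6 ] w 0.0435 q [-5. 20. 97.  0. 64. 82.]
units [0.031 0.007 2.59 ]
```

View pics/s5c.png

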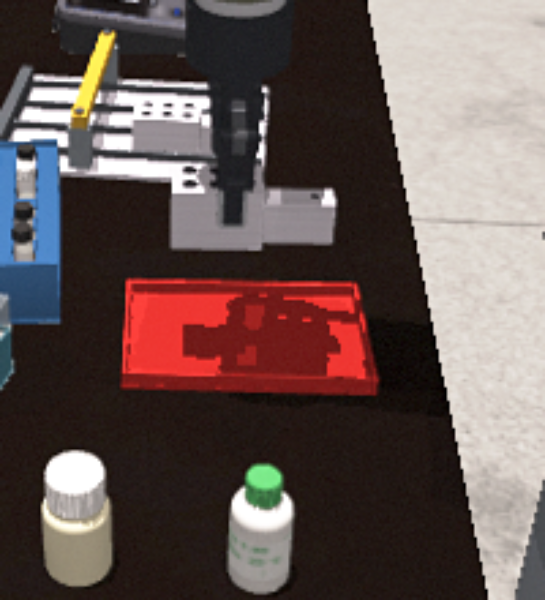

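Call:
step_arm([
  {"xyz": [0.03,0,0.4],"turn": [0,0,0],"gripper": -0.5},
  {"xyz": [0,0,0.5],"turn": [0,0,0],"gripper": -0.5},
  {"xyz": [0,0,0.5],"turn": [0,0,0],"gripper": -0.5},
  {"xyz": [0,0,0.5],"turn": [0,0,0],"gripper": -0.5},
  {"xyz": [0,0,0.3],"turn": [0,0,0],"gripper": -0.5},
  {"xyz": [0,0,0.2],"turn": [0,0,0],"gripper": -0.5},
  {"xyz": [0,0,0.1],"turn": [0,0,0],"gripper": -0.5},
  {"xyz": [0,0,0.03],"turn": [0,0,0],"gripper": -0.5},
  {"xyz": [0,0,0],"turn": [0,0,0],"gripper": -0.5},
  {"xyz": [0,0,0],"turn": [0,0,0],"gripper": -0.5},
])

```text
time_s: 10.98
position: [0.4579, 0.0767, 0.0489]
tool_rot: [[0.059, -0.998, 0.001], [-0.998, -0.059, -0.0], [0.0, -0.001, -1.0]]
ft_force: [0.8, 0.1, -3.0]
grip_width: 0.0433
```

Call:
step_arm([
  {"xyz": [0,0,0.03],"turn": [0,0,0],"gripper": -0.5},
  {"xyz": [0,0,0],"turn": [0,0,0],"gripper": -0.5},
])

```text
time_s: 11.15
position: [0.4576, 0.0769, 0.0475]
tool_rot: [[0.059, -0.998, 0.001], [-0.998, -0.059, -0.0], [0.0, -0.001, -1.0]]
ft_force: [-0.1, -0.6, -2.9]
grip_width: 0.0433
```

Call:
step_arm([
  {"xyz": [0,0,0.04],"turn": [0,0,0],"gripper": -0.5},
  {"xyz": [0,0,0],"turn": [0,0,0],"gripper": -0.5},
])

```text
time_s: 11.32
position: [0.4574, 0.0769, 0.0455]
tool_rot: [[0.059, -0.998, 0.0], [-0.998, -0.059, -0.0], [0.0, -0.0, -1.0]]
ft_force: [0.6, 0.0, -3.7]
grip_width: 0.0436
```

Call:
step_arm([
  {"xyz": [0,0,0.03],"turn": [0,0,0],"gripper": -0.5},
  {"xyz": [0,0,0],"turn": [0,0,0],"gripper": -0.5},
])

```text
time_s: 11.48
position: [0.4575, 0.0769, 0.0449]
tool_rot: [[0.059, -0.998, 0.001], [-0.998, -0.059, -0.0], [0.0, -0.001, -1.0]]
ft_force: [-2.2, 0.1, 5.3]
grip_width: 0.0429
```

Call:
step_arm([
  {"xyz": [0,0,0],"turn": [0,0,0],"gripper": 0.2},
  {"xyz": [0,0,0],"turn": [0,0,0],"gripper": 0.4},
  {"xyz": [0,0,0],"turn": [0,0,0],"gripper": 0.5},
  {"xyz": [0,0,0],"turn": [0,0,0],"gripper": 0.5},
  {"xyz": [0,0,0],"turn": [0,0,0],"gripper": 0.5},
  {"xyz": [0,0,-0.3],"turn": [0,0,0],"gripper": 0.5},
  {"xyz": [0,0,-0.6],"turn": [0,0,0],"gripper": 0.5},
  {"xyz": [0,0,-0.6],"turn": [0,0,0],"gripper": 0.5},
  {"xyz": [0,0,-0.7],"turn": [0,0,0],"gripper": 0.5},
  {"xyz": [0,0,-0.7],"turn": [0,0,0],"gripper": -1},
  {"xyz": [0,0,0],"turn": [0,0,0],"gripper": -1},
  {"xyz": [0,0,0],"turn": [0,0,0],"gripper": -1},
])

```text
time_s: 12.48
position: [0.4578, 0.0769, 0.1613]
tool_rot: [[0.059, -0.998, 0.003], [-0.998, -0.059, -0.0], [0.0, -0.003, -1.0]]
ft_force: [0.8, 0.3, 0.9]
grip_width: 0.0282
```

```bash
python3 - <<'E'
from h import *
to([0.396,-0.236,0.15])
im,d,P=snap("side","s6")
cv2.imwrite("pics/s6c.png",cv2.resize(im[130:350,260:460,::-1],(545,600)))
Q=P.reshape(-1,3)
for lo,hi in((.054,.059),(.038,.043)):
    T=Q[(Q[:,0]>.33)&(Q[:,0]<.55)&(Q[:,1]>0)&(Q[:,1]<.15)&(Q[:,2]>lo)&(Q[:,2]<hi)];print(len(T),np.percentile(T,[2,50,98],axis=0).round(4) if len(T) else 0)
im,d,P=load("w1");C=P
L=C[(C[...,2]>.041)&(C[...,2]<.047)&(C[...,0]<.487)&(C[...,1]>-.27)&(C[...,1]<-.2)];print("lug2",np.percentile(L,[1,50,99],axis=0).round(4))
E
```

```text
t 12.48 p [0.4578 0.0769 0.1613] yaw -86.61 zax [ 2.9e-03 -3.0e-04 -1.0e+00] F [0.78 0.32 0.93] w 0.0282 q [-5. 19. 96. -0. 65. 81.]
units [7.717 2.006 0.279]
363 [[0.435  0.0583 0.0542]
 [0.4661 0.0817 0.0561]
 [0.5002 0.1023 0.0582]]
222 [[0.3797 0.0644 0.0381]
 [0.4142 0.0821 0.0402]
 [0.4972 0.1033 0.0426]]
lug2 [[ 0.4338 -0.2528  0.0419]
 [ 0.4613 -0.2411  0.044 ]
 [ 0.4866 -0.2291  0.0457]]
```

View pics/s6c.png

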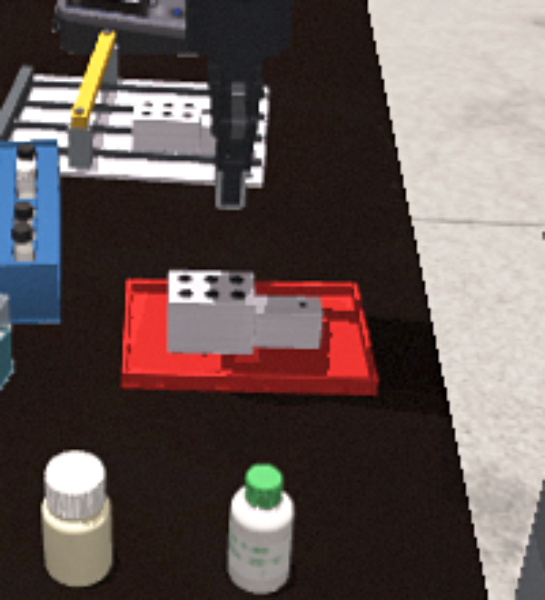

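Call:
step_arm([
  {"xyz": [0,0,0],"turn": [0,0,0.57],"gripper": -1},
  {"xyz": [0,0,0],"turn": [0,0,0.57],"gripper": -1},
  {"xyz": [0.3,0.09,0],"turn": [0,0,0],"gripper": -1},
  {"xyz": [0.6,0.1,0],"turn": [0,0,0],"gripper": -1},
  {"xyz": [0.7,0.1,0],"turn": [0,0,0],"gripper": -1},
  {"xyz": [0.7,0.1,0],"turn": [0,0,0],"gripper": -1},
  {"xyz": [0.7,0.1,0],"turn": [0,0,0],"gripper": -1},
  {"xyz": [0.7,0.1,0],"turn": [0,0,0],"gripper": -1},
  {"xyz": [0.7,0.1,0],"turn": [0,0,0],"gripper": -1},
  {"xyz": [0.7,0.1,0],"turn": [0,0,0],"gripper": -1},
  {"xyz": [0.7,0.1,0],"turn": [0,0,0],"gripper": -1},
  {"xyz": [0.7,0.1,0],"turn": [0,0,0],"gripper": -1},
  {"xyz": [0.7,0.1,0],"turn": [0,0,0],"gripper": -1},
  {"xyz": [0.5,0,0],"turn": [0,0,0],"gripper": -1},
  {"xyz": [0.26,0,0],"turn": [0,0,0],"gripper": -1},
  {"xyz": [0,0,0],"turn": [0,0,0],"gripper": -1},
  {"xyz": [0,0,0],"turn": [0,0,0],"gripper": -1},
])

```text
time_s: 13.95
position: [0.4033, -0.2392, 0.1594]
tool_rot: [[-0.033, -0.999, -0.001], [-0.999, 0.033, 0.002], [-0.002, 0.001, -1.0]]
ft_force: [0.5, 0.6, 0.3]
grip_width: -0.0003
```

```bash
python3 - <<'E'
from h import *
to([0.404,-0.2405,0.043])
E
```

```text
t 13.95 p [ 0.4033 -0.2392  0.1594] yaw -91.87 zax [-0.0014  0.0018 -1.    ] F [0.46 0.56 0.29] w -0.0003 q [-45.  19.  95.   0.  66.  47.]
units [ 0.036 -0.022  2.911]
```

Call:
step_arm([
  {"xyz": [0.04,0,0.5],"turn": [0,0,0],"gripper": -1},
  {"xyz": [0,0,0.7],"turn": [0,0,0],"gripper": -1},
  {"xyz": [0,0,0.7],"turn": [0,0,0],"gripper": -1},
  {"xyz": [0,0,0.5],"turn": [0,0,0],"gripper": -1},
  {"xyz": [0,0,0.4],"turn": [0,0,0],"gripper": -1},
  {"xyz": [0,0,0.1],"turn": [0,0,0],"gripper": -1},
  {"xyz": [0,-0.15,0],"turn": [0,0,0],"gripper": -1},
  {"xyz": [0,-0.15,0],"turn": [0,0,0],"gripper": -1},
  {"xyz": [0,-0.06,0],"turn": [0,0,0],"gripper": -1},
  {"xyz": [0,-0.06,0],"turn": [0,0,0],"gripper": -1},
  {"xyz": [0,-0.06,0],"turn": [0,0,0],"gripper": -1},
  {"xyz": [0,-0.06,0],"turn": [0,0,0],"gripper": -1},
  {"xyz": [0,-0.06,0],"turn": [0,0,0],"gripper": -1},
  {"xyz": [0,-0.06,0],"turn": [0,0,0],"gripper": -1},
  {"xyz": [0,-0.06,0],"turn": [0,0,0],"gripper": -1},
  {"xyz": [0,-0.06,0],"turn": [0,0,0],"gripper": -1},
])

```text
time_s: 15.28
position: [0.4348, -0.2426, 0.0444]
tool_rot: [[-0.032, -0.999, -0.0], [-0.999, 0.032, 0.0], [-0.0, 0.0, -1.0]]
ft_force: [-3.5, -0.1, 2.7]
grip_width: 0.0001
```

Call:
step_arm([
  {"xyz": [0,-0.06,0],"turn": [0,0,0],"gripper": -1},
  {"xyz": [0,-0.06,0],"turn": [0,0,0],"gripper": -1},
  {"xyz": [0,-0.06,0],"turn": [0,0,0],"gripper": -1},
  {"xyz": [0,-0.05,0],"turn": [0,0,0],"gripper": -1},
  {"xyz": [0,-0.05,0],"turn": [0,0,0],"gripper": -1},
])

```text
time_s: 15.7
position: [0.4461, -0.2429, 0.0443]
tool_rot: [[-0.032, -0.999, -0.0], [-0.999, 0.032, 0.0], [-0.0, 0.0, -1.0]]
ft_force: [-4.2, 0.3, 3.2]
grip_width: -0.0001
```

Call:
step_arm([
  {"xyz": [0,-0.05,0],"turn": [0,0,0],"gripper": -1},
  {"xyz": [0,-0.05,0],"turn": [0,0,0],"gripper": -1},
  {"xyz": [0,-0.05,0],"turn": [0,0,0],"gripper": -1},
  {"xyz": [0,-0.05,0],"turn": [0,0,0],"gripper": -1},
  {"xyz": [0,-0.03,0],"turn": [0,0,0],"gripper": -1},
  {"xyz": [0,-0.03,0],"turn": [0,0,0],"gripper": -1},
  {"xyz": [0,-0.02,0],"turn": [0,0,0],"gripper": -1},
  {"xyz": [0,-0.02,0],"turn": [0,0,0],"gripper": -1},
  {"xyz": [0,-0.02,0],"turn": [0,0,0],"gripper": -1},
  {"xyz": [0,-0.02,0],"turn": [0,0,0],"gripper": -1},
])

```text
time_s: 16.53
position: [0.4596, -0.2434, 0.0443]
tool_rot: [[-0.032, -0.999, -0.0], [-0.999, 0.032, 0.0], [-0.0, 0.0, -1.0]]
ft_force: [-3.1, 0.2, 3.3]
grip_width: -0.0001
```

Call:
step_arm([
  {"xyz": [0,-0.02,0],"turn": [0,0,0],"gripper": -1},
  {"xyz": [0,-0.02,0],"turn": [0,0,0],"gripper": -1},
  {"xyz": [0,-0.02,0],"turn": [0,0,0],"gripper": -1},
  {"xyz": [0,-0.02,0],"turn": [0,0,0],"gripper": -1},
])

```text
time_s: 16.87
position: [0.4628, -0.2435, 0.0444]
tool_rot: [[-0.032, -0.999, 0.0], [-0.999, 0.032, -0.0], [0.0, -0.0, -1.0]]
ft_force: [-4.0, 0.2, 3.1]
grip_width: -0.0001
```

Call:
step_arm([
  {"xyz": [0,-0.02,0],"turn": [0,0,0],"gripper": -1},
  {"xyz": [0,-0.02,0],"turn": [0,0,0],"gripper": -1},
  {"xyz": [0,-0.02,0],"turn": [0,0,0],"gripper": -1},
  {"xyz": [0,-0.02,0],"turn": [0,0,0],"gripper": -1},
])

```text
time_s: 17.2
position: [0.466, -0.2436, 0.0443]
tool_rot: [[-0.032, -0.999, -0.0], [-0.999, 0.032, 0.0], [-0.0, 0.0, -1.0]]
ft_force: [-4.0, 1.0, 2.3]
grip_width: -0.0002
```

Call:
step_arm([
  {"xyz": [0,-0.02,0],"turn": [0,0,0],"gripper": -1},
  {"xyz": [0,-0.02,0],"turn": [0,0,0],"gripper": -1},
  {"xyz": [0,-0.02,0],"turn": [0,0,0],"gripper": -1},
  {"xyz": [0,-0.02,0],"turn": [0,0,0],"gripper": -1},
  {"xyz": [0,-0.02,0],"turn": [0,0,0],"gripper": -1},
  {"xyz": [0,-0.02,0],"turn": [0,0,0],"gripper": -1},
])

```text
time_s: 17.7
position: [0.4708, -0.2437, 0.0443]
tool_rot: [[-0.032, -0.999, 0.0], [-0.999, 0.032, 0.0], [-0.0, -0.0, -1.0]]
ft_force: [-3.1, -0.2, 2.9]
grip_width: 0.0003
```

Call:
step_arm([
  {"xyz": [0,-0.04,0],"turn": [0,0,0],"gripper": -1},
  {"xyz": [0,-0.05,0],"turn": [0,0,0],"gripper": -1},
  {"xyz": [0,-0.05,0],"turn": [0,0,0],"gripper": -1},
  {"xyz": [0,-0.05,0],"turn": [0,0,0],"gripper": -1},
  {"xyz": [0,-0.05,0],"turn": [0,0,0],"gripper": -1},
  {"xyz": [0,-0.05,0],"turn": [0,0,0],"gripper": -1},
])

```text
time_s: 18.2
position: [0.4825, -0.2441, 0.0443]
tool_rot: [[-0.032, -0.999, -0.0], [-0.999, 0.032, -0.0], [0.0, 0.0, -1.0]]
ft_force: [-3.1, -0.1, 3.4]
grip_width: 0.0003
```

Call:
step_arm([
  {"xyz": [0,-0.07,0],"turn": [0,0,0],"gripper": -1},
  {"xyz": [0,-0.07,0],"turn": [0,0,0],"gripper": -1},
  {"xyz": [0,-0.07,0],"turn": [0,0,0],"gripper": -1},
  {"xyz": [0,-0.07,0],"turn": [0,0,0],"gripper": -1},
  {"xyz": [0,-0.07,0],"turn": [0,0,0],"gripper": -1},
  {"xyz": [0,-0.07,0],"turn": [0,0,0],"gripper": -1},
  {"xyz": [0,-0.07,0],"turn": [0,0,0],"gripper": -1},
  {"xyz": [0,-0.07,0],"turn": [0,0,0],"gripper": -1},
  {"xyz": [0,-0.07,0],"turn": [0,0,0],"gripper": -1},
  {"xyz": [0,-0.07,0],"turn": [0,0,0],"gripper": -1},
  {"xyz": [0,-0.07,0],"turn": [0,0,0],"gripper": -1},
  {"xyz": [0,-0.07,0],"turn": [0,0,0],"gripper": -1},
  {"xyz": [0,-0.07,0],"turn": [0,0,0],"gripper": -1},
  {"xyz": [0,-0.07,0],"turn": [0,0,0],"gripper": -1},
  {"xyz": [0,-0.07,0],"turn": [0,0,0],"gripper": -1},
  {"xyz": [0,-0.07,0],"turn": [0,0,0],"gripper": -1},
  {"xyz": [0,-0.07,0],"turn": [0,0,0],"gripper": -1},
  {"xyz": [0,-0.07,0],"turn": [0,0,0],"gripper": -1},
  {"xyz": [0,-0.07,0],"turn": [0,0,0],"gripper": -1},
  {"xyz": [0,-0.07,0],"turn": [0,0,0],"gripper": -1},
])

```text
time_s: 19.87
position: [0.5386, -0.2459, 0.0443]
tool_rot: [[-0.032, -0.999, 0.0], [-0.999, 0.032, 0.0], [-0.0, -0.0, -1.0]]
ft_force: [-4.7, 0.1, 3.1]
grip_width: -0.0002
```

Call:
step_arm([
  {"xyz": [0,-0.03,0],"turn": [0,0,0],"gripper": -1},
  {"xyz": [0,-0.03,0],"turn": [0,0,0],"gripper": -1},
  {"xyz": [0,-0.03,0],"turn": [0,0,0],"gripper": -1},
  {"xyz": [0,-0.03,0],"turn": [0,0,0],"gripper": -1},
])

```text
time_s: 20.2
position: [0.5431, -0.2461, 0.0443]
tool_rot: [[-0.032, -0.999, -0.0], [-0.999, 0.032, 0.0], [-0.0, 0.0, -1.0]]
ft_force: [-3.5, 0.1, 2.9]
grip_width: -0.0006
```

Call:
step_arm([
  {"xyz": [0,-0.03,0],"turn": [0,0,0],"gripper": -1},
  {"xyz": [0,-0.03,0],"turn": [0,0,0],"gripper": -1},
  {"xyz": [0,-0.03,0],"turn": [0,0,0],"gripper": -1},
  {"xyz": [0,-0.03,0],"turn": [0,0,0],"gripper": -1},
  {"xyz": [0,-0.03,0],"turn": [0,0,0],"gripper": -1},
  {"xyz": [0,-0.03,0],"turn": [0,0,0],"gripper": -1},
  {"xyz": [0,-0.02,0],"turn": [0,0,0],"gripper": -1},
])

```text
time_s: 20.78
position: [0.5513, -0.2463, 0.0443]
tool_rot: [[-0.032, -0.999, 0.0], [-0.999, 0.032, -0.0], [0.0, -0.0, -1.0]]
ft_force: [-3.7, 0.2, 2.0]
grip_width: -0.0002
```

Call:
step_arm([
  {"xyz": [0,-0.02,0],"turn": [0,0,0],"gripper": -1},
  {"xyz": [0,-0.02,0],"turn": [0,0,0],"gripper": -1},
])

```text
time_s: 20.95
position: [0.5527, -0.2464, 0.0443]
tool_rot: [[-0.032, -0.999, -0.0], [-0.999, 0.032, 0.0], [-0.0, 0.0, -1.0]]
ft_force: [-3.7, -1.1, 2.6]
grip_width: 0.0
```

Call:
step_arm([
  {"xyz": [0,-0.02,0],"turn": [0,0,0],"gripper": -1},
  {"xyz": [0,-0.02,0],"turn": [0,0,0],"gripper": -1},
])

```text
time_s: 21.12
position: [0.5544, -0.2464, 0.0443]
tool_rot: [[-0.032, -0.999, -0.0], [-0.999, 0.032, -0.0], [0.0, 0.0, -1.0]]
ft_force: [-3.8, -0.4, 3.6]
grip_width: 0.0001
```

Call:
step_arm([
  {"xyz": [0,-0.02,0],"turn": [0,0,0],"gripper": -1},
  {"xyz": [0,-0.015,0],"turn": [0,0,0],"gripper": -1},
])

```text
time_s: 21.28
position: [0.5558, -0.2464, 0.0443]
tool_rot: [[-0.032, -0.999, 0.0], [-0.999, 0.032, 0.0], [-0.0, -0.0, -1.0]]
ft_force: [-3.4, 0.4, 3.8]
grip_width: -0.0002
```

Call:
step_arm([
  {"xyz": [0,-0.015,0],"turn": [0,0,0],"gripper": -1},
  {"xyz": [0,0,0],"turn": [0,0,0],"gripper": -1},
])

```text
time_s: 21.45
position: [0.5564, -0.2465, 0.0443]
tool_rot: [[-0.032, -0.999, 0.0], [-0.999, 0.032, -0.0], [0.0, -0.0, -1.0]]
ft_force: [-1.8, -0.2, 2.4]
grip_width: 0.0003
```

Call:
step_arm([
  {"xyz": [0,-0.015,0],"turn": [0,0,0],"gripper": -1},
  {"xyz": [0,0,0],"turn": [0,0,0],"gripper": -1},
])

```text
time_s: 21.62
position: [0.5569, -0.2465, 0.0443]
tool_rot: [[-0.032, -0.999, -0.0], [-0.999, 0.032, 0.0], [-0.0, 0.0, -1.0]]
ft_force: [-4.2, -0.8, 2.1]
grip_width: -0.0004
```

Call:
step_arm([
  {"xyz": [0,-0.015,0],"turn": [0,0,0],"gripper": -1},
  {"xyz": [0,0,0],"turn": [0,0,0],"gripper": -1},
])

```text
time_s: 21.78
position: [0.5569, -0.2465, 0.0443]
tool_rot: [[-0.032, -0.999, -0.002], [-0.999, 0.032, 0.0], [-0.0, 0.002, -1.0]]
ft_force: [-5.7, 0.1, 3.8]
grip_width: -0.0003
```

Call:
step_arm([
  {"xyz": [0,-0.015,0],"turn": [0,0,0],"gripper": -1},
  {"xyz": [0,0,0],"turn": [0,0,0],"gripper": -1},
])

```text
time_s: 21.95
position: [0.5569, -0.2465, 0.0443]
tool_rot: [[-0.032, -0.999, -0.003], [-0.999, 0.032, 0.001], [-0.001, 0.003, -1.0]]
ft_force: [-9.7, -0.3, 5.9]
grip_width: -0.0001
```

Stalled at 0.5569, exactly where the stop was predicted (0.5568): home. I'll back off and rise.

Call:
step_arm([
  {"xyz": [0,0.2,0],"turn": [0,0,0],"gripper": -1},
  {"xyz": [0,0.5,0],"turn": [0,0,0],"gripper": -1},
  {"xyz": [0,0.6,0],"turn": [0,0,0],"gripper": -1},
  {"xyz": [0,0.3,-0.4],"turn": [0,0,0],"gripper": -1},
  {"xyz": [0,0,-0.7],"turn": [0,0,0],"gripper": -1},
  {"xyz": [0,0,-0.7],"turn": [0,0,0],"gripper": -1},
  {"xyz": [0,0,-0.7],"turn": [0,0,0],"gripper": -1},
  {"xyz": [0,0,-0.7],"turn": [0,0,0],"gripper": -1},
  {"xyz": [0,0,-0.5],"turn": [0,0,0],"gripper": -1},
  {"xyz": [0,0,0],"turn": [0,0,0],"gripper": -1},
  {"xyz": [0,0,0],"turn": [0,0,0],"gripper": -1},
  {"xyz": [0,0,0],"turn": [0,0,0],"gripper": -1},
])

```text
time_s: 22.95
position: [0.4939, -0.2442, 0.1914]
tool_rot: [[-0.032, -0.999, -0.0], [-0.999, 0.032, 0.001], [-0.001, 0.0, -1.0]]
ft_force: [0.2, 0.3, -0.4]
grip_width: -0.0002
```

```bash
python3 - <<'E'
from h import *
state()
im,d,P=snap("wrist","w7");i2,d2,P2=snap("side","s7")
a=cv2.resize(im[:,:,::-1],(400,300));b=cv2.resize(i2[120:360,220:460,::-1],(400,400))
cv2.imwrite("pics/f.png",np.vstack([a,b])[:600])
for A in(P,P2):
  Q=A.reshape(-1,3);T=Q[(Q[:,0]>.625)&(Q[:,0]<.72)&(Q[:,1]>-.275)&(Q[:,1]<-.21)&(Q[:,2]>.051)&(Q[:,2]<.057)]
  print(len(T),np.percentile(T,[1,50,99],axis=0).round(4) if len(T) else 0)
E
```

```text
t 22.95 p [ 0.4939 -0.2442  0.1914] yaw -91.85 zax [-4.e-04  8.e-04 -1.e+00] F [ 0.24  0.29 -0.36] w -0.0002 q [-39.  25.  80.   0.  75.  53.]
1052 [[ 0.6251 -0.2678  0.0522]
 [ 0.6301 -0.2457  0.054 ]
 [ 0.6353 -0.225   0.0558]]
173 [[ 0.626  -0.267   0.0511]
 [ 0.6579 -0.2396  0.0541]
 [ 0.6915 -0.2184  0.0562]]
```

View pics/f.png

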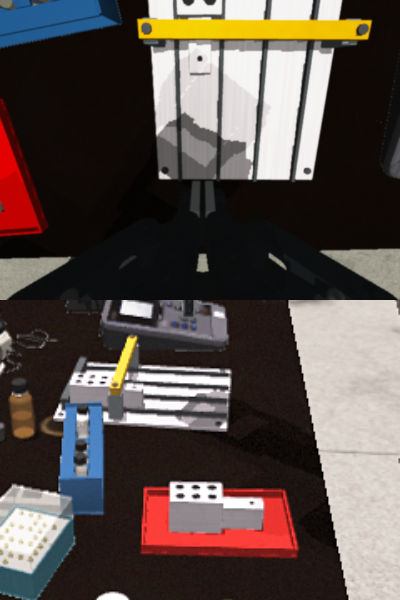

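```bash
python3 -c "
from rig import order
print(order.close_job())"
```

```text
the job is handed in; nothing more can be done
None
```

Both blocks are sorted and the job is handed in, after about 23 of the 66 seconds. No verdict is given, so success rests on my own checks.

- **Block in the right lane (too high, top about 60 mm above the worktop):** It stalled against the bar with 15 N in total at the wrist, about 3–4 N of which was sliding friction. I drew it back about 16 mm, lifted it on the near side of the bar and set it in the red tray. The picture shows it upright and flat: its top is 56 mm above the worktop, as expected for a 52 mm block on the 4 mm floor. The body centre is about (0.467, 0.080), well inside the tray.
- **Block in the left lane (clears, top about 54 mm):** It slid under the bar at 3–5 N with no jump in force. It stalled at the end stop with about 10 N in total. The tool stopped within 0.1 mm of where I expected the stop, and the camera puts the body front at x = 0.6915 m against 0.692 m expected.

The arm ended raised, clear of everything, with no force reading beyond noise. The jar and the white bottle looked undisturbed in the picture taken after the tray placement. The last picture also shows the brown bottle upright. I did not measure their positions again.

No final check failed or disagreed. The camera estimates of the bar's position differed by about 4 mm, so I relied on where the block actually touched it.

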